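Show a doming punch's working face to the inspection camera by mirror

TASK

Lay the loose doming punch with the red-dipped tail level in the two notches of the wooden cradle, centred along it, with its ball end towards the mirror (red tail away), and let go of it. Then swing the spring-loaded mirror by its orange post until the inspection camera sees the punch's ball end in the middle of the mirror, and finish while holding the mirror still at that angle: it springs back if released. Do not knock the dropper bottle or the green tin.

Things in the scene. Friction and masses are not known exactly. Their poses are not given: they have to be found in the camera images.
- punch: Loose steel doming punch, 70 g, a rod 72 mm long, at most 13 mm thick; contact shape a bar 12.4 x 71.5 x 12.6 mm. Ball end at -y, tail (dipped red) at the other. y runs along the rod, z up. Origin midway along, 6.6 mm under the rod's axis (z = -0.0016 lying on the worktop, 0.053 seated in the cradle). Starts at the right of the worktop, any heading. Grip it across the middle from above.
- punch_ball (a point): The face of the ball end, on the rod's axis, 36 mm from the middle of the rod: the target the camera must see.
- cradle: Fixed wooden cradle: foot 66 x 44 x 10 mm, two supports 7 mm thick at x = +-24 mm (41 mm free between), each with a notch 16 mm wide along x, floor 55 mm above the worktop, lips to 72 mm. Origin: centre of underside. x points roughly to the mirror; both ends look alike. Seated punch: rod along x, ball face at x = +36 mm, axis at 60 mm height, middle over the cradle's middle.
- stand: Fixed inspection stand: aluminium base plate 207 x 60 x 8 mm with a small black camera at one end and the mirror at the other. Origin on the worktop under the mirror's pivot, z up; the camera sits towards -x and looks along +x at the mirror.
- lens (a point): Front of the camera's lens, 120 mm from the mirror's pivot, 61 mm above the worktop, level with the middle of the mirror and with the seated punch. The camera looks straight at the pivot.
- pivot (a point): Point on the mirror's upright turning axis, in the middle of the glass (on its face), 61 mm above the worktop.
- mirror: Upright mirror, glass 52 x 46 mm in a black frame, top 88 mm above the worktop. Origin on the worktop under the pivot. x points out of the glass (normal). A lever runs back along -x to an upright orange post, always straight behind the glass. The target is seen mid-mirror when, from above, the normal halves the angle between pivot-to-lens and pivot-to-target.
- mirror_post (a point): On the orange post's axis, at the height to grip it (110 mm above the worktop). Post: round, 12 mm thick, 60 mm behind the pivot, bare from 62 to 124 mm above the worktop.
- mirror_turn (a joint): Mirror angle, rad: 0 at its rest stop (glass nearly facing the camera), growing counterclockwise seen from above to 1.05 at the far stop; the right angle lies between 0.3 and 0.9. A spring (0.15 N m/rad, preload 0.045 N m: about 1 to 3 N at the post) returns it to 0.
- view_pointer: White pointer with a red tip, 65 mm long, low under the mirror, geared to it 2:1 so that seen from above it always points where the camera looks after reflection. Origin at the pivot, 61 mm above the worktop (the pointer itself is at 23 mm); x runs along the pointer, z up. The target is in the middle of the mirror when it lies on +x.
- dropper: Amber dropper bottle with black bulb, 33 mm thick, 102 mm tall, loose bystander; origin centre of its underside.
- polish_tin: Flat green tin, 63 mm wide, 26 mm tall, loose bystander; origin centre of its underside.
Not all that is in view belongs to the job. There is more than one size of the punch; the one meant has the size given above.

How it is judged (in metres and radians):
On the way:
1. the punch lies in both notches of the cradle, ball end towards the mirror, let go (x of punch_ball in the frame of cradle between 0.026 and 0.046 m and y of punch_ball in the frame of cradle between -0.006 and 0.006 m and z of punch in the frame of cradle between 0.049 and 0.057 m and angle between the y axis of punch and the x axis of cradle, either way round below 0.12 rad and angle between punch's own y axis and vertical between 1.49 and 1.65 rad and contact force between each of the arm, the fingers and punch below 0.1 N and linear speed of punch below 0.02 m/s), for 0.2 s.
At the end, for the whole second after the job is handed in: Punch untouched in both notches, ball end to the mirror, within 10 mm of centred, level and in line (0.12 rad); ball face within 10 mm of the camera's reflected line of sight (about 2.5 degrees of mirror); fingers hold the mirror (over 0.5 N), still; bystanders moved under 20 mm (all of step 1 and y of punch_ball in the frame of view_pointer between -0.01 and 0.01 m and x of punch_ball in the frame of view_pointer above 0.05 m and contact force between the fingers and mirror above 0.5 N and velocity of joint mirror_turn between -0.1 and 0.1 rad/s); the arm keeps its last pose, push and grip.
It fails at once if the dropper bottle is knocked (distance of dropper from where it was at the start of the episode above 0.02 m or angle between dropper's own z axis and vertical above 0.3 rad).
It fails at once if the green tin is knocked (distance of polish_tin from where it was at the start of the episode above 0.02 m).
It also fails if it takes over 54 s, if anything falls off the work surface, if the arm or the gripper's body presses on something with over 40 N, if the wrist force passes 120 N, or if a joint passes its speed limit or range.

ROBOT

A 6-joint arm with a two-finger parallel gripper is mounted at the origin on a cart in front of the work surface, level with it; the furniture and walls round the work are solid. World frame = base frame: x ahead of the robot, y to its left, z up, the work surface at z = 0. Lengths are in mm, angles in rad, forces in N, time in s.
With the tool pointing down it reaches from about 225 to 725 mm from the base axis. Payload 3.1 kg.
Tool frame: the origin (TCP) lies midway between the tips of the shut fingers; the grasp point (between the pads) lies 19 mm behind it; z points along the fingers, y is the line along which they close (so a half turn about z gives the same grasp; the last joint's range is limited). The gripper opens to 85 mm and grips with 20 to 120 N. Pads are 22 mm wide; open, the fingers measure 114 mm over their backs; the gripper's body (76 mm by 85 mm) begins 54 mm behind the grasp point. The pads swing forward as they close: fully open they stand 13 mm farther back than shut.
Start: joints at [-0.128, 0.048, 0.099, 1.622, 0, 1.443], TCP at [524.993, -0.012, 231.312] pointing down, gripper open.
Joint ranges: [-2.91, 2.91], [-0.99, 1.94], [-1.21, 1.42], [-2.12, 2.29], [-1.49, 1.47], [-3.14, 3.14]. Speed limits (rad/s): [2.79, 2.79, 3.14, 3.14, 3.14, 3.14].

INTERFACE

Orientations are given as [roll, pitch, yaw] about the fixed x, y, z axes, in that order (R = Rz(yaw) Ry(pitch) Rx(roll)).
In Python, from station import ctrl gives the robot as it stands. The module is installed in compiled form; this text tells all that it offers.
- The arm moves only by the tool step_arm, never from a script. Its argument "targets" is a list of rows, each an object with "linear": the shift along the tool's x, y, z in mm, a list of three; "twist": the turn, a rotation vector about the tool's x, y, z in rad, a list of three; "jaw": the opening, from 0 (shut) to 1 (fully open). A call has 1 to 10 rows; each row is the pose to reach, as a shift and turn from the pose commanded when the call began, along the tool's axes at that moment; what a row does not reach only later rows make up. A row lasts 1/10 s, in which the tool goes at most 50 mm and 8.59 degrees, less where a joint would pass 70% of its speed; a pose out of reach is approached as far as the arm can. A call with a gripper value outside its range is refused whole. The fingers move at their own pace and stop on an object; the grip force is fixed at half the most. Time passes only in rows, so rows that repeat a pose let the fingers close. It gives the time, the measured TCP pose, the force, the opening and the grip force at its end, in the units of the state.
- ctrl.get_state(): the state, without advancing time (a new reading comes with each control period).
- ctrl.camera(name): name is "scene" or "side" or "wrist"; returns a dict with "color" (420x560x3 uint8, red, green, blue), "mtx" (3x3 intrinsics, pixels), "camera_from_world" (4x4, takes a point from world to camera coordinates); the wrist camera has in their place "mount" (4x4, takes a point from camera to tool coordinates, whose origin is the TCP and whose axes are the flange's). Camera axes: x right, y down, z forward; pixel columns grow to the right and rows downward; lengths in mm; the calibration is good to about 2 mm. A picture is of the moment at which its call begins: read the wrist's pose just before it. There is no depth.
- ctrl.job_done(): hands the job in; it is judged then, once.
Trained networks look in a picture, given as the dict that the camera call returned (one of the last four; its "shot" number tells which), for a name from the list of things; names that differ only in an ending like _2 or _b are one class to them, and where a whole thing is asked for, a point or a joint stands for the part that bears it (a point fixed in the world has none). Each returns a list of dicts, best first, with "conf" (0 to 1); they miss things now and then, are a little off and sometimes report something else, mostly with a low value. They report only what shows in the picture. A call takes as long as a camera call. They do not tell look-alikes from the thing itself.
- ctrl.look_for(picture, name): "position" ([column, row] in pixels, amid what is visible of it).
The state is a dict: "time": time; "joint_positions": joint angles; "qd": joint speeds; "joint_torque": joint torques, N m; "ee_pos": TCP position; "tcp_rot": TCP orientation; "wrist_force": force on the tool from outside, world axes, zero at the start; "torque": the same for the moment, N m; "finger_gap": finger opening in mm; "grasp_force": force on a finger pad.
Only numpy, scipy, OpenCV 4.12 (cv2) and the standard library are available. Lean on these libraries where they do the work, as an engineer would, in place of code of your own. Each camera call takes 0.05 s, during which the arm holds its last target. There are 200 camera calls.

## Working session

There is one attempt and no reset: what is moved stays moved. The work goes in short steps, Python scripts to look and compute and a tool call to move; the robot and the scene stay as the last step left them, time stands still between calls to the robot, and variables do not carry over. Pictures are saved under pics/ and viewed, at most 10 in all, crops included, and the job is handed in when it is done.

Besides the shell and the picture viewer there is one more tool, called after "Call:" as a command line: name --argument value ..., lists and objects as JSON in quotes. step_arm: Moves the arm, as the interface text tells. Its arguments: {"type":"object","properties":{"targets":{"type":"array"}},"required":["targets"]}

```bash
mkdir -p pics
cat > h.py <<'E'
import numpy as np, cv2
from scipy.spatial.transform import Rotation as R
from station import ctrl
def T_tool(s):
    T=np.eye(4);T[:3,:3]=R.from_euler('xyz',s['tcp_rot']).as_matrix();T[:3,3]=s['ee_pos'];return T
def shot(name):
    s=ctrl.get_state();p=ctrl.camera(name)
    p['cfw']=np.linalg.inv(T_tool(s)@np.array(p['mount'])) if 'mount' in p else np.array(p['camera_from_world'])
    return p
def save(p,f): cv2.imwrite('pics/'+f,cv2.cvtColor(p['color'],cv2.COLOR_RGB2BGR))
def ground(p,uv,z):
    c=p['cfw'];Rm=c[:3,:3].T;o=-Rm@c[:3,3];d=Rm@np.linalg.inv(np.array(p['mtx']))@np.array([uv[0],uv[1],1.])
    return o+d*(z-o[2])/d[2]
def proj(p,X):
    q=p['cfw']@np.append(X,1.);q=np.array(p['mtx'])@q[:3];return q[:2]/q[2]
def ray(p,uv):
    c=p['cfw'];Rm=c[:3,:3].T;d=Rm@np.linalg.inv(np.array(p['mtx']))@np.array([uv[0],uv[1],1.])
    return -Rm@c[:3,3],d/np.linalg.norm(d)
def tri(obs):
    A=np.zeros((3,3));b=np.zeros(3)
    for p,uv in obs:
        o,d=ray(p,uv);M=np.eye(3)-np.outer(d,d);A+=M;b+=M@o
    X=np.linalg.solve(A,b);return X
E
python3 - <<'E'
from h import *
print(ctrl.get_state())
ps={n:shot(n) for n in('scene','side','wrist')}
for n,p in ps.items():
    save(p,n+'0.png')
    o,d=ray(p,(280,210));print(n,o.round(),d.round(2))
    for t in('punch','punch_ball','cradle','stand','lens','pivot','mirror','mirror_post','view_pointer','dropper','polish_tin'):
        print(t,[(np.round(r['position']).tolist(),round(r['conf'],2)) for r in ctrl.look_for(p,t)[:4]])
E
```

```text
{'time': 0.0, 'joint_positions': array([-1.27808251e-01,  4.87521238e-02,  9.75478036e-02,  1.62197933e+00,
        4.32024864e-05,  1.44301416e+00]), 'qd': array([ 0.00092752,  0.00045274, -0.00180822, -0.00025374, -0.00060737,
        0.00115877]), 'joint_torque': array([ 2.96208136e-04, -3.38780022e+01,  3.20016932e+01,  2.03766406e-02,
       -2.11149008e-04,  6.20949692e-06]), 'ee_pos': array([5.24381998e+02, 7.62107047e-02, 2.30091353e+02]), 'tcp_rot': array([-3.13923030e+00, -3.47077850e-04,  1.57076978e+00]), 'wrist_force': array([0.06670926, 0.29536502, 0.4991214 ]), 'torque': array([ 0.00297132,  0.00239235, -0.02610315]), 'grasp_force': 0.0, 'finger_gap': 85.55988000257236}
scene [ 136. -609.  926.] [ 0.31  0.59 -0.75]
punch [([270.0, 286.0], 0.73), ([317.0, 314.0], 0.53), ([338.0, 240.0], 0.22)]
punch_ball [([319.0, 239.0], 0.72), ([270.0, 290.0], 0.63), ([317.0, 315.0], 0.48)]
cradle [([274.0, 230.0], 0.84)]
stand [([341.0, 236.0], 0.67)]
lens [([340.0, 236.0], 0.77), ([316.0, 315.0], 0.48)]
pivot [([341.0, 238.0], 0.84)]
mirror [([319.0, 243.0], 0.8)]
mirror_post [([318
[... 344 characters left out ...]
75)]
lens [([318.0, 263.0], 0.55)]
pivot [([316.0, 261.0], 0.62)]
mirror []
mirror_post [([303.0, 261.0], 0.7)]
view_pointer [([228.0, 190.0], 0.65)]
dropper [([231.0, 189.0], 0.86)]
polish_tin [([218.0, 218.0], 0.8), ([227.0, 193.0], 0.4)]
wrist [524.  67. 372.] [-0.01 -0.25 -0.97]
punch [([160.0, 245.0], 0.97), ([215.0, 336.0], 0.58)]
punch_ball [([213.0, 339.0], 0.83), ([163.0, 248.0], 0.63)]
cradle [([232.0, 143.0], 0.96)]
stand [([353.0, 225.0], 0.82), ([315.0, 228.0], 0.28)]
lens [([352.0, 225.0], 0.71)]
pivot [([348.0, 225.0], 0.93)]
mirror [([281.0, 271.0], 0.86)]
mirror_post [([276.0, 274.0], 0.71)]
view_pointer [([312.0, 226.0], 0.84)]
dropper [([278.0, 269.0], 0.37)]
polish_tin []
```

Run:
```python
import cv2,numpy as np
w=cv2.imread('pics/wrist0.png'); 
cv2.imwrite('pics/w_big.png',cv2.resize(w[80:380,100:480],None,fx=2,fy=2,interpolation=3))
s=cv2.imread('pics/scene0.png')
cv2.imwrite('pics/s_big.png',cv2.resize(s[120:345,190:410],None,fx=2.66,fy=2.66,interpolation=3))
```

```text
(no output)
```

View pics/w_big.png

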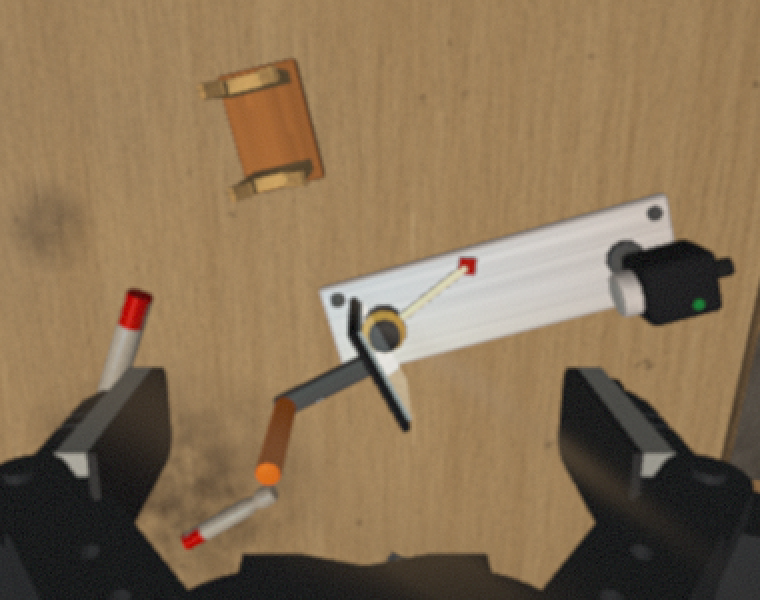

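View pics/s_big.png

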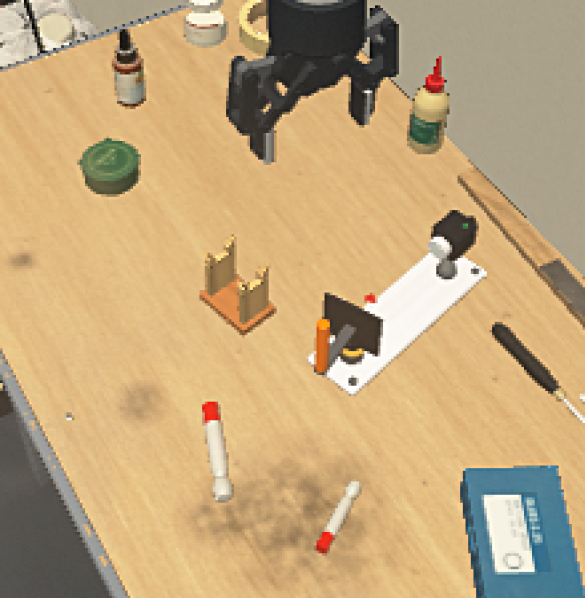

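Run:
```python
from h import *
s=shot('scene');w=shot('wrist');d=shot('side')
g=lambda p,u,v,z,k:(print(k,ground(p,(u,v),z).round(1)))
S=lambda x,y:(190+x/2.66,120+y/2.66)
W=lambda x,y:(100+x/2,80+y/2)
for k,xy,z in [('big tail',(211,404),5),('big ball',(223,495),5),('sm ball',(355,486),4),('sm tail',(321,550),4),('post',(322,322),124),('lensface',(440,246),61),('ptr',(370,298),23),('plateR',(487,271),8),('plate far bottom',(352,393),8),('foot r',(273,314),10),('foot bottom',(243,331),8),('foot l',(201,296),8),('mir top r',(381,322),88),('mir top l',(326,292),88)]: g(s,*S(*xy),z,'S '+k)
for k,xy,z in [('big tail',(139,294),5),('sm tail',(187,542),4),('sm ball',(273,492),4),('post',(268,474),124),('ptr',(467,266),23),('plate1',(665,195),8),('plate2',(320,290),8),('foot1',(295,58),10),('foot2',(324,176),10),('mirtop1',(355,300),88),('mirtop2',(406,430),88),('lens',(615,292),61)]: g(w,*W(*xy),z,'W '+k)
for n in('dropper','polish_tin'):
  print(n,[ground(p,ctrl.look_for(p,n)[0]['position'],z).round() for p in(s,d) for z in [45 if n=='dropper' else 13]])
```

```text
S big tail [394.6 -48.8   5. ]
S big ball [ 359.6 -137.3    5. ]
S sm ball [ 464.4 -186.4    4. ]
S sm tail [ 406.8 -223.4    4. ]
S post [482.1 -94.8 124. ]
S lensface [657.1 -32.3  61. ]
S ptr [581.6 -28.3  23. ]
S plateR [710.6 -48.1   8. ]
S plate far bottom [ 512.9 -105.     8. ]
S foot r [494.8  10.4  10. ]
S foot bottom [460.    8.2   8. ]
S foot l [444.9  66.9   8. ]
S mir top r [543.1 -97.8  88. ]
S mir top l [518.7 -44.3  88. ]
W big tail [391.8 -48.7   5. ]
W sm tail [ 407.7 -221.4    4. ]
W sm ball [ 466.1 -183.5    4. ]
W post [483.3 -93.1 124. ]
W ptr [582.5 -26.8  23. ]
W plate1 [695.1  10.6   8. ]
W plate2 [499.3 -45.4   8. ]
W foot1 [488.4  84.3  10. ]
W foot2 [502.8  21.7  10. ]
W mirtop1 [520.9 -25.5  88. ]
W mirtop2 [545.5 -92.1  88. ]
W lens [651.2 -30.2  61. ]
dropper [array([511., 373.,  45.]), array([502., 349.,  45.])]
polish_tin [array([433., 272.,  13.]), array([434., 266.,  13.])]
```

The larger red-tailed punch measures about 95 mm. The smaller one measures about 70 mm, with its ball at (465,-185) and tail at (407,-222), so it is the target. I'm moving above it.

Call:
step_arm --targets '[{"linear":[-204,-88,40],"twist":[0,0,-2.146],"jaw":1},{"linear":[-204,-88,40],"twist":[0,0,-2.146],"jaw":1},{"linear":[-204,-88,40],"twist":[0,0,-2.146],"jaw":1},{"linear":[-204,-88,40],"twist":[0,0,-2.146],"jaw":1},{"linear":[-204,-88,40],"twist":[0,0,-2.146],"jaw":1},{"linear":[-204,-88,40],"twist":[0,0,-2.146],"jaw":1},{"linear":[-204,-88,40],"twist":[0,0,-2.146],"jaw":1},{"linear":[-204,-88,40],"twist":[0,0,-2.146],"jaw":1},{"linear":[-204,-88,40],"twist":[0,0,-2.146],"jaw":1},{"linear":[-204,-88,40],"twist":[0,0,-2.146],"jaw":1}]'

```text
time: 3.15
ee_pos: [436.9, -204.2, 191.4]
tcp_rot: [-3.142, 0.0, 2.99]
wrist_force: [-0.6, 1.0, -0.0]
finger_gap: 85.2
grasp_force: 0.0
```

```bash
python3 -c "
from h import *
s=ctrl.get_state();print(s['ee_pos'],s['tcp_rot'],s['joint_positions'],s['time'])"
```

```text
[ 436.90099611 -204.15727882  191.36158581] [-3.14159119e+00  7.67598933e-05  2.98975457e+00] [-5.76329073e-01 -6.90099737e-02 -9.62127838e-02  1.54352297e+00
  3.02787962e-05 -4.24490990e-01] 3.15
```

Call:
step_arm --targets '[{"linear":[0,0,0],"twist":[0,0,-0.727],"jaw":1},{"linear":[0,0,0],"twist":[0,0,-0.727],"jaw":1},{"linear":[0,0,0],"twist":[0,0,-0.727],"jaw":1},{"linear":[0,0,0],"twist":[0,0,-0.727],"jaw":1},{"linear":[0,0,0],"twist":[0,0,-0.727],"jaw":1},{"linear":[0,0,0],"twist":[0,0,-0.727],"jaw":0.6},{"linear":[0,0,0],"twist":[0,0,-0.727],"jaw":0.6}]'

```text
time: 3.85
ee_pos: [437.0, -204.0, 191.3]
tcp_rot: [-3.142, 0.0, -2.575]
wrist_force: [-0.1, 0.8, -0.4]
finger_gap: 59.1
grasp_force: 0.0
```

Run:
```python
from h import *
s=ctrl.get_state();p=shot('wrist');save(p,'w1.png');print(s['ee_pos'],s['tcp_rot'],s['finger_gap'])
hsv=cv2.cvtColor(p['color'],cv2.COLOR_RGB2HSV);print([(r['position'],r['conf']) for r in ctrl.look_for(p,'punch')])
print(proj(p,[s['ee_pos'][0],s['ee_pos'][1],5]))
np.savez('w1.npz',cfw=p['cfw'],mtx=p['mtx'])
```

```text
[ 436.98078434 -203.99322218  191.33563861] [-3.14157057e+00  1.79167284e-05 -2.57488825e+00] 59.125680395397865
[([403.5, 195.7], 0.97), ([284.7, 188.8], 0.87)]
[280.97570997 191.45155892]
```

View pics/w1.png

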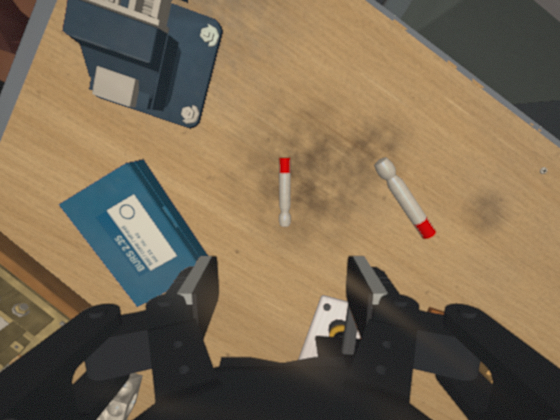

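Run:
```python
from h import *
q=np.load('w1.npz');p=dict(cfw=q['cfw'],mtx=q['mtx'])
im=cv2.cvtColor(cv2.imread('pics/w1.png'),cv2.COLOR_BGR2HSV).astype(int)
roi=im[140:240,265:305]; m=((roi[...,1]<70)|((roi[...,1]>170)&((roi[...,0]<6)|(roi[...,0]>174)))).astype(np.uint8)
n,l,st,c=cv2.connectedComponentsWithStats(m);i=1+np.argmax(st[1:,4]);ys,xs=np.where(l==i)
r=np.c_[xs+265,ys+140].astype(np.float32);print(cv2.minAreaRect(r),st[i])
top=[r[r[:,1]==y,0].mean() for y in (r[:,1].min()+5,r[:,1].max()-5)]
a=ground(p,(top[0],r[:,1].min()),5);b=ground(p,(top[1],r[:,1].max()+1),5);print(a,b,np.linalg.norm(a-b),(a+b)/2,np.arctan2(*(b-a)[1::-1]))
s=ctrl.get_state();T=T_tool(s);print(np.linalg.inv(T)@np.append((a+b)/2,1))
```

```text
((284.4999694824219, 199.99998474121094), (10.999998092651367, 51.99999237060547), 0.0) [ 14  34  12  53 565]
[ 420.15860274 -211.04847378    5.        ] [ 467.29733716 -180.32551926    5.        ] 56.266866064015495 [ 443.72796995 -195.68699652    5.        ] 0.5776086993807588
[-10.15828897   3.38007649 186.30307369   1.        ]
```

The target measures about 73 mm, with its middle at pixel (285,192). That is 3.5 mm along tool y and -1 mm along tool x from the TCP. I'm descending and gripping.

Call:
step_arm --targets '[{"linear":[-1,3.5,50],"twist":[0,0,0],"jaw":0.6},{"linear":[-1,3.5,100],"twist":[0,0,0],"jaw":0.6},{"linear":[-1,3.5,140],"twist":[0,0,0],"jaw":0.6},{"linear":[-1,3.5,170],"twist":[0,0,0],"jaw":0.5},{"linear":[-1,3.5,183],"twist":[0,0,0],"jaw":0.4},{"linear":[-1,3.5,189],"twist":[0,0,0],"jaw":0.4},{"linear":[-1,3.5,189],"twist":[0,0,0],"jaw":0.4},{"linear":[-1,3.5,189],"twist":[0,0,0],"jaw":0.0},{"linear":[-1,3.5,189],"twist":[0,0,0],"jaw":0.0},{"linear":[-1,3.5,189],"twist":[0,0,0],"jaw":0.0}]'

```text
time: 4.95
ee_pos: [437.8, -201.7, 4.7]
tcp_rot: [-3.137, 0.002, -2.572]
wrist_force: [-0.6, -1.1, 5.0]
finger_gap: 10.0
grasp_force: 60.6
```

Call:
step_arm --targets '[{"linear":[0,0,0],"twist":[0,0,0],"jaw":0},{"linear":[0,0,0],"twist":[0,0,0],"jaw":0},{"linear":[0,0,0],"twist":[0,0,0],"jaw":0}]'

```text
time: 5.25
ee_pos: [437.8, -201.7, 4.8]
tcp_rot: [-3.137, 0.002, -2.572]
wrist_force: [-0.9, 0.9, 6.2]
finger_gap: 10.2
grasp_force: 60.7
```

Call:
step_arm --targets '[{"linear":[0,0,-30],"twist":[0,0,0],"jaw":0},{"linear":[0,0,-80],"twist":[0,0,0],"jaw":0},{"linear":[0,0,-130],"twist":[0,0,0.14],"jaw":0},{"linear":[0,0,-175],"twist":[0,0,0.28],"jaw":0},{"linear":[-25,20,-185],"twist":[0,0,0.42],"jaw":0},{"linear":[-50,42,-185],"twist":[0,0,0.56],"jaw":0},{"linear":[-75,64,-185],"twist":[0,0,0.7],"jaw":0},{"linear":[-100,86,-185],"twist":[0,0,0.84],"jaw":0},{"linear":[-125,108,-185],"twist":[0,0,0.98],"jaw":0},{"linear":[-142,125,-185],"twist":[0,0,1.12],"jaw":0}]'

```text
time: 6.25
ee_pos: [488.5, -16.8, 187.5]
tcp_rot: [3.141, 0.0, 2.586]
wrist_force: [0.3, 0.2, -1.9]
finger_gap: 10.0
grasp_force: 59.9
```

Call:
step_arm --targets '[{"linear":[0,0,0],"twist":[0,0,0.14],"jaw":0},{"linear":[0,0,0],"twist":[0,0,0.28],"jaw":0},{"linear":[0,0,0],"twist":[0,0,0.42],"jaw":0},{"linear":[0,0,0],"twist":[0,0,0.56],"jaw":0},{"linear":[0,0,0],"twist":[0,0,0.7],"jaw":0},{"linear":[0,0,0],"twist":[0,0,0.8],"jaw":0},{"linear":[0,0,0],"twist":[0,0,0.8],"jaw":0},{"linear":[0,0,0],"twist":[0,0,0.8],"jaw":0}]'

```text
time: 7.05
ee_pos: [488.1, -18.7, 187.4]
tcp_rot: [3.142, 0.0, 1.793]
wrist_force: [0.1, -0.7, -0.5]
finger_gap: 10.4
grasp_force: 59.9
```

Run:
```python
from h import *
s=ctrl.get_state();p=shot('wrist');print(s['time'],s['ee_pos'],s['tcp_rot'],s['finger_gap'],s['grasp_force'],s['joint_positions'])
np.savez('w2.npz',cfw=p['cfw'],mtx=p['mtx'])
save(p,'w2.png');im=cv2.cvtColor(p['color'],cv2.COLOR_RGB2BGR)
cv2.imwrite('pics/w2b.png',cv2.resize(im,(800,600),interpolation=3))
```

```text
7.05 [488.13433646 -18.68643588 187.36517898] [3.14151944e+00 2.52247373e-05 1.79307434e+00] 10.38369688032704 59.899283051490784 [-1.75649877e-01 -5.28979014e-02 -8.87800467e-02  1.53483692e+00
  5.11611217e-06  1.17286844e+00]
```

View pics/w2b.png

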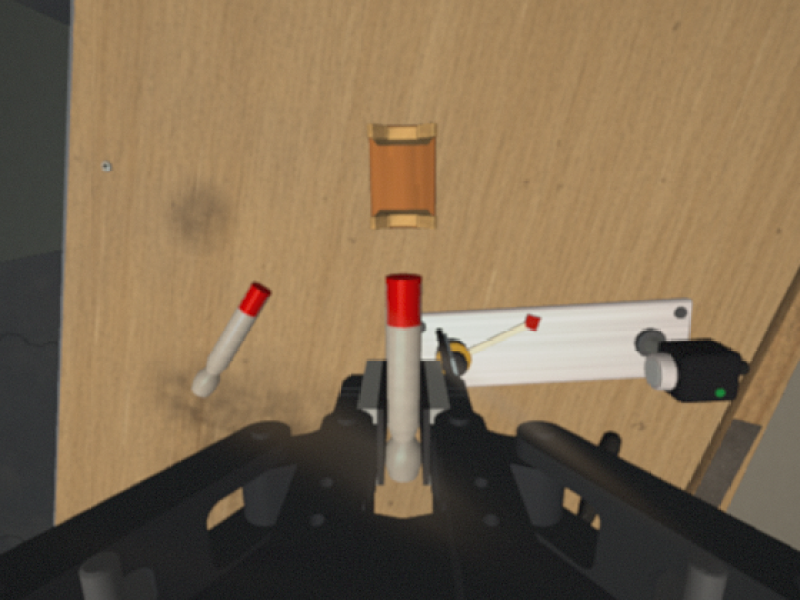

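Good view: the cradle spans rows 124–229 at column 403 in the 800-px picture. The punch is held parallel to it, with its tail at (403,276) and ball at (403,480).

Run:
```python
from h import *
q=np.load('w2.npz');p=dict(cfw=q['cfw'],mtx=q['mtx'])
Ti=np.linalg.inv(T_tool(ctrl.get_state()))
f=lambda u,v,z:(ground(p,(u*.7,v*.7),z))
for k,u,v,z in [('bl',368,124,72),('br',437,124,72),('nl',369,229,72),('nr',437,229,72),('b',403,124,72),('n',403,229,72),('tail',403,276,188),('ball',403,481,188),('tailL',387,290,188),('tailR',420,290,188),('lens',660,371,61),('ptr',532,322,23),('pl',690,300,8),('pl2',692,375,8)]:
    X=f(u,v,z);print(k,X.round(1),(Ti@np.append(X,1))[:3].round(1))
```

```text
bl [449.8  70.   72. ] [ 95.  -17.9 115.3]
br [484.7  77.9  72. ] [ 95.   17.9 115.3]
nl [461.2  17.2  72. ] [ 41.  -18.4 115.3]
nr [497.6  25.5  72. ] [ 41.   19.  115.3]
b [467.5  74.   72. ] [ 95.    0.3 115.3]
n [479.4  21.3  72. ] [ 41.    0.3 115.3]
tail [479.8  18.8 188. ] [38.4  0.1 -0.7]
ball [495.9 -52.7 188. ] [-34.9   0.1  -0.7]
tailL [475.9  13.4 188. ] [34.  -4.9 -0.7]
tailR [485.9  15.6 188. ] [34.   5.4 -0.7]
lens [655.1 -30.1  61. ] [-47.8 160.4 126.4]
ptr [581.5 -26.   23. ] [-27.7  89.4 164.4]
pl [692.2  11.    8. ] [-15.9 205.6 179.4]
pl2 [715.6 -43.    8. ] [-73.8 216.5 179.4]
```

Call:
step_arm --targets '[{"linear":[40,0,0],"twist":[0,0,0],"jaw":0},{"linear":[66,0,30],"twist":[0,0,0],"jaw":0},{"linear":[66,0,70],"twist":[0,0,0],"jaw":0},{"linear":[66,0,100],"twist":[0,0,0],"jaw":0},{"linear":[66,0,108],"twist":[0,0,0],"jaw":0},{"linear":[66,0,114],"twist":[0,0,0],"jaw":0},{"linear":[66,0,118],"twist":[0,0,0],"jaw":0},{"linear":[66,0,120],"twist":[0,0,0],"jaw":0},{"linear":[66,0,120],"twist":[0,0,0],"jaw":0},{"linear":[66,0,120],"twist":[0,0,0],"jaw":0}]'

```text
time: 8.1
ee_pos: [474.8, 45.5, 68.5]
tcp_rot: [3.139, 0.001, 1.791]
wrist_force: [0.0, 0.4, -0.5]
finger_gap: 10.1
grasp_force: 59.9
```

Call:
step_arm --targets '[{"linear":[0,0,2],"twist":[0,0,0],"jaw":0},{"linear":[0,0,4],"twist":[0,0,0],"jaw":0},{"linear":[0,0,4],"twist":[0,0,0],"jaw":0}]'

```text
time: 8.4
ee_pos: [473.5, 45.7, 63.0]
tcp_rot: [-3.141, -0.0, 1.791]
wrist_force: [0.4, 0.2, -0.4]
finger_gap: 10.1
grasp_force: 59.9
```

Call:
step_arm --targets '[{"linear":[0,0,1.5],"twist":[0,0,0],"jaw":0},{"linear":[0,0,1.5],"twist":[0,0,0],"jaw":0}]'

```text
time: 8.6
ee_pos: [473.5, 45.7, 61.5]
tcp_rot: [-3.141, -0.0, 1.791]
wrist_force: [-0.1, 0.7, -1.2]
finger_gap: 10.2
grasp_force: 59.9
```

Run:
```python
from h import *
s=ctrl.get_state();print(s['ee_pos'],s['wrist_force'])
p=shot('wrist');a=shot('side')
q=a['color'][190:290,200:330,::-1];w=p['color'][:,100:460,::-1]
cv2.imwrite('pics/c3.png',np.hstack([cv2.resize(q,(420,323),interpolation=3),cv2.resize(w,(360,420))[:323]]))
```

```text
[473.49926446  45.73461901  61.49165773] [-0.09091667  0.69008663 -1.20959447]
```

View pics/c3.png

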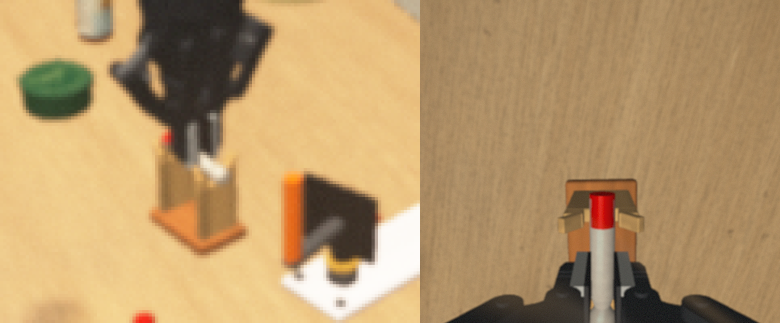

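The punch sits between the lips of both supports and isn't touching the floor yet. I'm lowering until contact.

Call:
step_arm --targets '[{"linear":[0,0,1.5],"twist":[0,0,0],"jaw":0},{"linear":[0,0,1.5],"twist":[0,0,0],"jaw":0}]'

```text
time: 8.9
ee_pos: [473.6, 45.7, 60.1]
tcp_rot: [-3.141, -0.0, 1.791]
wrist_force: [-0.0, 0.6, -1.3]
finger_gap: 10.0
grasp_force: 59.9
```

Call:
step_arm --targets '[{"linear":[0,0,1.5],"twist":[0,0,0],"jaw":0},{"linear":[0,0,1.5],"twist":[0,0,0],"jaw":0}]'

```text
time: 9.1
ee_pos: [473.8, 45.7, 59.7]
tcp_rot: [3.141, 0.0, 1.791]
wrist_force: [-2.6, -0.3, 5.4]
finger_gap: 10.1
grasp_force: 60.5
```

Call:
step_arm --targets '[{"linear":[0,0,-0.5],"twist":[0,0,0],"jaw":0},{"linear":[0,0,-0.5],"twist":[0,0,0],"jaw":0.2},{"linear":[0,0,-0.5],"twist":[0,0,0],"jaw":0.3},{"linear":[0,0,-0.5],"twist":[0,0,0],"jaw":0.4},{"linear":[0,0,-0.5],"twist":[0,0,0],"jaw":0.4},{"linear":[0,0,-0.5],"twist":[0,0,0],"jaw":0.4},{"linear":[0,0,-10],"twist":[0,0,0],"jaw":0.4},{"linear":[0,0,-40],"twist":[0,0,0],"jaw":0.4},{"linear":[0,0,-80],"twist":[0,0,0],"jaw":0.4},{"linear":[0,0,-120],"twist":[0,0,0],"jaw":0.4}]'

```text
time: 10.1
ee_pos: [473.2, 45.7, 180.3]
tcp_rot: [-3.141, -0.0, 1.791]
wrist_force: [1.0, 0.2, -0.3]
finger_gap: 34.4
grasp_force: 0.0
```

Call:
step_arm --targets '[{"linear":[-40,20,0],"twist":[0,0,0],"jaw":0.4},{"linear":[-50,20,0],"twist":[0,0,0],"jaw":0.4},{"linear":[-50,20,0],"twist":[0,0,0],"jaw":0.4}]'

```text
time: 10.4
ee_pos: [504.5, 0.1, 179.1]
tcp_rot: [-3.141, 0.0, 1.788]
wrist_force: [-0.7, 0.2, 0.1]
finger_gap: 34.3
grasp_force: 0.0
```

Run:
```python
from h import *
s=ctrl.get_state();p=shot('wrist');print(s['time'],s['ee_pos'],s['tcp_rot'],s['finger_gap'])
a=shot('scene');np.savez('w4.npz',cfw=p['cfw'],mtx=p['mtx'],scfw=a['cfw'],smtx=a['mtx'])
save(p,'w4.png');save(a,'s4.png');im=cv2.cvtColor(p['color'],cv2.COLOR_RGB2BGR)
cv2.imwrite('pics/w4b.png',cv2.resize(im,(800,600),interpolation=3))
```

```text
10.4 [5.04494201e+02 9.28056909e-02 1.79131042e+02] [-3.14149984e+00  9.48329566e-05  1.78849610e+00] 34.25728000059923
```

View pics/w4b.png

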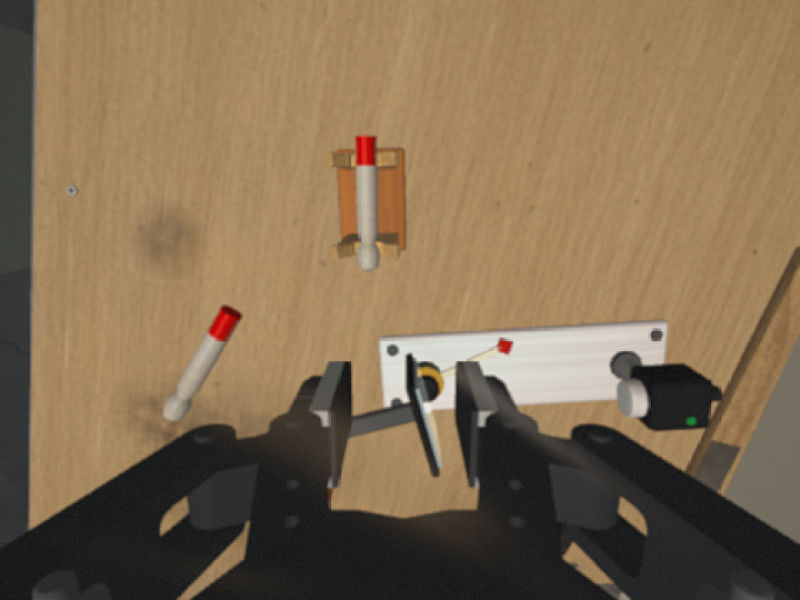

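The punch lies seated with its ball towards the mirror, the ball tip at (368,270). Next I compute the mirror geometry.

Run:
```python
from h import *
q=np.load('w4.npz');p=dict(cfw=q['cfw'],mtx=q['mtx'])
f=lambda u,v,z:ground(p,(u*.7,v*.7),z)
P={k:f(u,v,z) for k,u,v,z in [('ball',368,270,60),('tail',366,136,60),('TL',380,338,8),('TR',666,321,8),('BR',669,399,8),('lens',619,398,61),('ptr',505,346,23),('mt1',410,354,88),('mt2',437,474,88)]}
for k,v in P.items():print(k,v.round(1))
d=(P['TR']-P['TL'])[:2];print(np.linalg.norm(d));al=np.arctan2(d[1],d[0]);u=np.array([np.cos(al),np.sin(al)]);n=np.array([u[1],-u[0]])
mid=(P['TL']+P['TR'])[:2]/2+30*n;print('al',al,'platecentre',mid)
lens=np.array([654,-30.5]);print('lens off line',(lens-mid)@n,'along',(lens-mid)@u)
pv1=lens-120*u;tip=P['ptr'][:2]
print('pv lens',pv1,'mirror mid',(P['mt1']+P['mt2'])/2)
# joint fit pivot on centerline: t, theta with tip at pivot+65*(reflect), post at pivot-60*normal
post=np.array([482.9,-93.8])
from scipy.optimize import least_squares
def res(x):
    pv=x[:2];L=lens-pv;l=np.arctan2(L[1],L[0]);a=l+x[2]
    nn=np.array([np.cos(a),np.sin(a)]);r=np.array([np.cos(l+2*x[2]),np.sin(l+2*x[2])])
    return np.r_[(pv-60*nn-post)/2,(pv+65*r-tip)/2,(np.linalg.norm(L)-120)/2,((pv-mid)@n)/2]
s=least_squares(res,[537,-65,.2]);pv=s.x[:2];print('fit',s.x,s.fun*2)
b=P['ball'][:2];L=lens-pv;l=np.arctan2(L[1],L[0]);B=b-pv;bb=np.arctan2(B[1],B[0]);a=(l+bb)/2
print('normal',a,'turn',a-l-s.x[2],'dist',np.linalg.norm(B),'post goal',pv-60*np.array([np.cos(a),np.sin(a)]),'rest normal',l+s.x[2])
```

```text
ball [481.6  12.8  60. ]
tail [466.4  83.3  60. ]
TL [497.9 -44.    8. ]
TR [692.2  11.8   8. ]
BR [716.1 -44.7   8. ]
lens [647.6 -31.9  61. ]
ptr [581.8 -26.1  23. ]
mt1 [513.4 -21.4  88. ]
mt2 [544.8 -90.   88. ]
202.15165794574068
al 0.2797086968303672 platecentre [603.35049768 -44.97091051]
lens off line 0.07458410239195036 along 52.67612147451048
pv lens [538.6636919 -63.6290814] mirror mid [529.05924444 -55.68741805  88.        ]
fit [ 5.35521869e+02 -6.56251358e+01  2.08257793e-01] [-0.13423256 -0.40474019  3.23109692  2.57085573  3.57525147  1.12568266]
normal 1.230736728286754 turn 0.7342643989855748 dist 95.21834384695296 post goal [ 515.50927194 -122.18922312] rest normal 0.49647232930117924
```

Call:
step_arm --targets '[{"linear":[-40,-20,0],"twist":[0,0,0.14],"jaw":0.5},{"linear":[-87,-41,0],"twist":[0,0,0.28],"jaw":0.5},{"linear":[-87,-41,0],"twist":[0,0,0.42],"jaw":0.5},{"linear":[-87,-41,0],"twist":[0,0,0.56],"jaw":0.5},{"linear":[-87,-41,0],"twist":[0,0,0.7],"jaw":0.5},{"linear":[-87,-41,0],"twist":[0,0,0.84],"jaw":0.5},{"linear":[-87,-41,0],"twist":[0,0,0.917],"jaw":0.5},{"linear":[-87,-41,0],"twist":[0,0,0.917],"jaw":0.5}]'

```text
time: 11.3
ee_pos: [482.2, -91.3, 178.2]
tcp_rot: [-3.14, 0.0, 0.875]
wrist_force: [0.5, 0.7, 0.2]
finger_gap: 42.8
grasp_force: 0.0
```

Run:
```python
from h import *
s=ctrl.get_state();p=shot('wrist');print(s['time'],s['ee_pos'],s['tcp_rot'],s['finger_gap'])
im=cv2.cvtColor(p['color'],cv2.COLOR_RGB2BGR);T=T_tool(s)
h=cv2.cvtColor(im,cv2.COLOR_BGR2HSV);m=((h[...,0]>6)&(h[...,0]<16)&(h[...,1]>215)&(h[...,2]>200)).astype(np.uint8)
n,l,st,c=cv2.connectedComponentsWithStats(m)
for i in range(1,n):
    if st[i,4]>15: X=ground(p,c[i],124);print(c[i],st[i],X.round(1),(np.linalg.inv(T)@np.append(X,1))[:2].round(1))
cv2.imwrite('pics/w5.png',im)
```

```text
11.3 [482.22235278 -91.31237492 178.19082645] [-3.13972352e+00  2.92330022e-04  8.75307043e-01] 42.83389614412341
[285.85321101 233.99082569] [277 229  16  14 109] [483.7 -92.  124. ] [0.5 1.7]
```

View pics/w5.png

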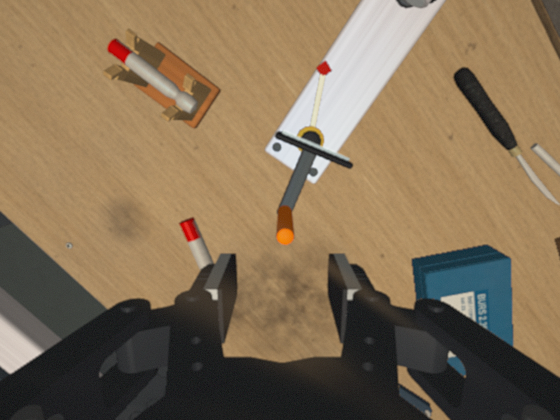

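The orange post top is at (286,234), centred between the fingers, and nothing is in the way. I'm descending and closing.

Call:
step_arm --targets '[{"linear":[0.5,1.7,40],"twist":[0,0,0],"jaw":0.5},{"linear":[0.5,1.7,75],"twist":[0,0,0],"jaw":0.5},{"linear":[0.5,1.7,86],"twist":[0,0,0],"jaw":0.5},{"linear":[0.5,1.7,86],"twist":[0,0,0],"jaw":0.5},{"linear":[0.5,1.7,86],"twist":[0,0,0],"jaw":0.0},{"linear":[0.5,1.7,86],"twist":[0,0,0],"jaw":0.0},{"linear":[0.5,1.7,86],"twist":[0,0,0],"jaw":0.0},{"linear":[0.5,1.7,86],"twist":[0,0,0],"jaw":0.0},{"linear":[0.5,1.7,86],"twist":[0,0,0],"jaw":0.0}]'

```text
time: 12.25
ee_pos: [485.9, -93.7, 95.2]
tcp_rot: [3.138, -0.001, 0.874]
wrist_force: [-1.6, 0.8, 5.5]
finger_gap: 10.2
grasp_force: 58.6
```

Run:
```python
from h import *
s=ctrl.get_state();pv=np.array([536.5,-65.]);X=np.array(s['ee_pos'][:2]);v=pv-X;a0=np.arctan2(v[1],v[0]);print(s['ee_pos'],s['tcp_rot'],s['wrist_force'],s['finger_gap'],np.linalg.norm(v),a0)
y=s['tcp_rot'][2];tx=np.array([np.cos(y),np.sin(y)]);ty=np.array([np.sin(y),-np.cos(y)])
for pvx in [(535.5,-65.6),(538.5,-63.6)]:
  pv=np.array(pvx);v=pv-X;r=np.linalg.norm(v);a0=np.arctan2(v[1],v[0])
  l=0.282;B=np.array([481.6,12.8])-pv;g=(l+np.arctan2(B[1],B[0]))/2
  print('goal normal',g,'now',a0,r)
  for a in np.linspace(a0,g,9)[1:]:
    d=pv-60*np.array([np.cos(a),np.sin(a)])-(pv-60*v/r);print(round(a,3),(d@tx).round(1),(d@ty).round(1))
```

```text
[485.94654494 -93.69103186  95.18687121] [ 3.13844198e+00 -1.18435384e-03  8.74081672e-01] [-1.60177471  0.76070419  5.53374996] 10.249183398258555 58.12767952958292 0.5162086821103679
goal normal 1.2275418364649302 now 0.515713057897019 56.96183791931037
0.605 -1.6 5.1
0.694 -2.8 10.3
0.783 -3.6 15.6
0.872 -3.8 20.9
0.961 -3.6 26.2
1.05 -2.9 31.5
1.139 -1.7 36.7
1.228 -0.1 41.8
goal normal 1.246469110423012 now 0.5200133192220526 60.55853232150398
0.611 -1.7 5.2
0.702 -2.8 10.5
0.792 -3.5 15.9
0.883 -3.7 21.4
0.974 -3.4 26.8
1.065 -2.6 32.2
1.156 -1.4 37.5
1.246 0.4 42.6
```

Call:
step_arm --targets '[{"linear":[-1.6,5,-1],"twist":[0,0,0],"jaw":0},{"linear":[-2.8,10,-2],"twist":[0,0,0],"jaw":0},{"linear":[-3.5,15,-2],"twist":[0,0,0],"jaw":0},{"linear":[-3.8,20,-2],"twist":[0,0,0],"jaw":0},{"linear":[-3.6,26,-2],"twist":[0,0,0],"jaw":0},{"linear":[-2.8,31.5,-2],"twist":[0,0,0],"jaw":0},{"linear":[-1.6,37,-2],"twist":[0,0,0],"jaw":0},{"linear":[0,42,-2],"twist":[0,0,0],"jaw":0},{"linear":[0,42,-2],"twist":[0,0,0],"jaw":0},{"linear":[0,42,-2],"twist":[0,0,0],"jaw":0}]'

```text
time: 13.25
ee_pos: [514.5, -122.1, 95.1]
tcp_rot: [-3.139, 0.007, 0.873]
wrist_force: [-9.1, -1.7, 5.3]
finger_gap: 10.1
grasp_force: 59.6
```

Run:
```python
from h import *
s=ctrl.get_state();ps={n:shot(n) for n in('wrist','scene','side')}
print(s['ee_pos'],s['wrist_force'],s['time'])
np.savez('w6.npz',**{n+k:ps[n][k] for n in ps for k in('cfw','mtx')})
for n in ps: save(ps[n],n+'6.png')
w=cv2.resize(ps['wrist']['color'][:,:,::-1],(480,360));q=ps['scene']['color'][190:290,250:350,::-1]
cv2.imwrite('pics/c6.png',np.hstack([w,cv2.resize(q,(320,320),interpolation=3) if 0 else cv2.copyMakeBorder(cv2.resize(q,(320,320),interpolation=3),0,40,0,0,0)]))
```

```text
[ 514.4524811  -122.1338567    95.07681097] [-9.05514479 -1.70761008  5.34748201] 13.25
```

View pics/c6.png

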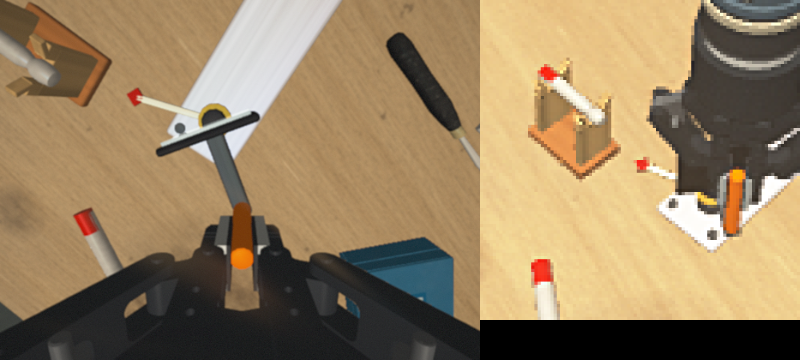

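The mirror is held, and the pointer tip at (136,97) is turned towards the ball at (57,80). Checking this numerically.

Run:
```python
from h import *
q=np.load('w6.npz');Z={}
for n in('wrist','scene','side'):
    p=dict(cfw=q[n+'cfw'],mtx=q[n+'mtx'])
    im=cv2.imread(f'pics/{n}6.png');h=cv2.cvtColor(im,cv2.COLOR_BGR2HSV)
    m=(((h[...,0]<6)|(h[...,0]>174))&(h[...,1]>140)&(h[...,2]>90)).astype(np.uint8)
    k,l,st,c=cv2.connectedComponentsWithStats(m)
    for i in range(1,k):
        X=ground(p,c[i],23)
        if st[i,4]>4 and np.linalg.norm(X[:2]-[500,-12])<25: print(n,c[i],st[i,4],X.round(1));Z[n]=X[:2]
    if n=='wrist': b=ground(p,(59*7/6,82*7/6),60);print('ball',b.round(1))
for pv in [(535.5,-65.6),(537,-64.5),(538.5,-63.6)]:
  pv=np.array(pv)
  for n,X in Z.items():
    d=X-pv;L=np.linalg.norm(d);d/=L
    for B in((481.6,12.8),(482,13)): 
        e=np.array(B)-pv;print(pv,n,'len',L.round(1),'y',(d[0]*e[1]-d[1]*e[0]).round(1),'x',(d@e).round(1))
```

```text
wrist [156.76502732 112.20765027] 183 [501.4 -13.9  23. ]
ball [482.4  11.   60. ]
scene [300.33333333 240.88888889] 9 [502.2 -16.1  23. ]
[535.5 -65.6] wrist len 61.9 y 1.8 x 95.1
[535.5 -65.6] wrist len 61.9 y 1.4 x 95.1
[535.5 -65.6] scene len 59.7 y 1.0 x 95.1
[535.5 -65.6] scene len 59.7 y 0.6 x 95.1
[537.  -64.5] wrist len 61.8 y 0.8 x 95.1
[537.  -64.5] wrist len 61.8 y 0.4 x 95.0
[537.  -64.5] scene len 59.6 y -0.1 x 95.1
[537.  -64.5] scene len 59.6 y -0.5 x 95.0
[538.5 -63.6] wrist len 62.0 y -0.1 x 95.3
[538.5 -63.6] wrist len 62.0 y -0.5 x 95.2
[538.5 -63.6] scene len 59.8 y -1.1 x 95.3
[538.5 -63.6] scene len 59.8 y -1.6 x 95.2
```

The miss is about 0–2 mm, against 10 mm allowed. I'll let it settle and hand in.

Call:
step_arm --targets '[{"linear":[0,0,0],"twist":[0,0,0],"jaw":0},{"linear":[0,0,0],"twist":[0,0,0],"jaw":0},{"linear":[0,0,0],"twist":[0,0,0],"jaw":0}]'

```text
time: 13.7
ee_pos: [514.4, -122.1, 95.1]
tcp_rot: [-3.14, 0.007, 0.873]
wrist_force: [-8.8, -2.5, 5.2]
finger_gap: 10.0
grasp_force: 59.6
```

```bash
python3 -c "
from station import ctrl
print(ctrl.get_state()['ee_pos']);print(ctrl.job_done())"
```

```text
[ 514.37222724 -122.13116165   95.08133759]
the job is handed in; nothing more can be done
None
```

I handed the job in at about 13.7 s: the 72 mm punch lies in both cradle notches with its ball towards the mirror, and the arm holds the mirror with the ball about 2 mm or less off the line of sight by my measurement; no verdict came back.

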